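Lever open the dust case and put the spray can's cap in its holder

TASK

Before spraying mould release, the spray can's cap must go into the dust case. With the scraper's blade (not with the gripper itself) lever the case's hinged cover up from its front slot until it stands about upright, then lay the scraper back down on the bench. Then lift the loose cap off the spray can, leaving the can standing where it is, and set the cap gently, upright, into the round holder inside the case, without shoving the other things on the bench about.

Things in the scene. Friction and masses are not known exactly. Their poses are not given: they have to be found in the camera images.
- case: Shallow plywood case with a brown wooden cover, screwed to the bench: 150 mm deep (its x), 200 mm wide (its y), walls 42 mm high and 8 mm thick. Origin: centre of its underside; -x is its front, facing roughly to the robot; z up. Inside: the round holder and, centred at y = -68 mm, three small brass nozzles up to 28 mm high.
- slot (a point): Middle of the pry slot at the top of the case's front wall, on the outer face, 37.5 mm above the bench. The slot is 70 mm wide (case's y), 9 mm high (33 to 42 mm above the bench) and goes right through the wall; its upper side is the cover's flat underside. Inside, all fixed things lie below 32 mm. Axes as the case.
- hinge (a point): Middle of the cover's hinge axis, which runs along the case's y, at the back (+x) end of the case, 75 mm behind its centre, 42 mm above the bench, level with the cover's underside. Axes as the case.
- cover_edge (a point): Middle of the lower front edge of the cover, 150 mm from the hinge axis. The cover is 150 x 200 x 8 mm, 0.2 kg, flush with the case's front and sides and without a handle.
- cover (a joint): Angle of the cover in rad: 0 shut, 1.57 upright, 1.75 its stop leaning back. It may start a few hundredths open. Its hinge is stiff (about 0.26 N m of friction): the cover stays at whatever angle it is left; lifting it near its front edge takes about 3 N.
- holder (a point): Centre of the floor of the round holder in the case, 16 mm above the bench: a metal ring of 72 mm inner and 80 mm outer diameter, 16 mm deep (its rim is 32 mm above the bench), 30 mm to the left (+y) of the case's middle. Axes as the case.
- scraper: Scraper 165 mm long, 0.1 kg, lying loose on the bench: wooden handle 90 mm long (x), 24 mm wide (y), 26 mm high; flat steel blade 36 mm wide, 3 mm thick, reaching to 120 mm ahead (+x) of the handle's middle, 11.5 to 14.5 mm above the underside. Origin: centre of the handle's underside; x points to the blade's tip, z up. It balances about 18 mm ahead of the origin.
- scraper_tip (a point): Middle of the blade's front edge, 120 mm ahead of the scraper's origin and 13 mm above its underside. Axes as the scraper.
- can: Upright cylindrical aluminium spray can with a white band, 66 mm in diameter, 0.35 kg, loose; shoulder 150 mm above its underside, with a collar 46 mm in diameter and 10 mm high and a nozzle reaching 184 mm high under the cap. Origin: centre of its underside. It may change places with the bottle and the jar.
- cap: Plain grey plastic cylinder, closed on top, open below, 60 mm in outer diameter, 60 mm high, wall 3 mm, 40 g. It sits loosely on the can's shoulder over the collar (about 3 mm of play) and comes straight up; it must rise 40 mm to clear the nozzle. Origin: centre of its open lower rim; z up through the closed top; it starts 150 mm above the bench.
- bottle: Bystander: closed white plastic bottle, 64 mm in diameter, 180 mm high, loose. Origin: centre of its underside.
- jar: Bystander: closed glass jar, 68 mm in diameter, 110 mm high, loose. Origin: centre of its underside.
- tiles: Bystander: stack of three brown clay tiles, 75 x 150 mm, 42 mm high. Origin: centre of its underside.
- mould: Bystander: pale plaster press mould, a block of 210 x 130 x 55 mm with a pocket. Origin: centre of its underside.
- wrench: Bystander: plain steel wrench lying on the bench, 180 mm long. Origin: under its middle.
- drill: Bystander: cordless drill lying on its side, about 290 mm long, 60 mm high. Origin: under its motor housing.
Mind the look-alikes: they are no part of the job. There is more than one size of the scraper; the one meant has the size given above.

How it is judged (in metres and radians):
On the way, in this order (a step that is already met when the one before it is completed fails the run):
1. the scraper is pressing against the cover while the cover is more than 0.3 rad open (value of joint cover above 0.3 rad and contact force between scraper and case above 0.3 N), for 0.05 s.
2. the cover is open to more than 1.3 rad (about upright) (value of joint cover above 1.3 rad), for 0.2 s.
3. the scraper lies released on the bench (height (world z) of scraper below 0.03 m and contact force between scraper and the fingers below 0.1 N and linear speed of scraper below 0.03 m/s), for 0.2 s.
4. the cap has been lifted clear of the can, which stands (z of cap in the frame of can above 0.185 m and angle between can's own z axis and vertical below 0.15 rad), for 0.1 s.
At the end, for the whole second after the job is handed in: Cap upright (0.1 rad) at rest in the holder (centre within 9 mm, rim within 4 mm of its floor), released; cover over 1.3 rad open; scraper at rest on the bench (origin under 30 mm high), clear of the case; can upright within 40 mm of its start (horizontal distance between cap and holder below 0.009 m and z of cap in the frame of holder between -0.004 and 0.004 m and angle between each of cap, can's own z axis and vertical below 0.1 rad and linear speed of each of cap, scraper below 0.02 m/s and value of joint cover above 1.3 rad and height (world z) of scraper between -0.01 and 0.03 m and contact force between scraper and case below 0.1 N and distance of can from where it was at the start of the episode below 0.04 m); the robot touches nothing.
It fails at once if the robot itself presses on the cover with more than 2 N (contact force between any of the arm, the fingers and cover_c0 above 2 N).
It fails at once if the cap is dropped: it moves faster than 0.5 m/s within 40 mm above the holder's floor (linear speed of cap above 0.5 m/s and horizontal distance between cap and holder below 0.05 m and z of cap in the frame of holder below 0.04 m).
It fails at once if the can tips by more than 0.4 rad (angle between can's own z axis and vertical above 0.4 rad).
It fails at once if another thing on the bench is moved by more than 40 mm (distance of any of bottle, jar, tiles, mould, wrench, drill from where it was at the start of the episode above 0.04 m).
It also fails if it takes over 72 s, if anything falls off the work surface, if the arm or the gripper's body presses on something with over 40 N, if the wrist force passes 120 N, or if a joint passes its speed limit or range.

ROBOT

A 6-joint arm with a two-finger parallel gripper is mounted at the origin on the work surface. World frame = base frame: x ahead of the robot, y to its left, z up, the work surface at z = 0. Lengths are in mm, angles in degrees, forces in N, time in s.
With the tool pointing down it reaches from about 350 to 850 mm from the base axis. Payload 8.1 kg.
Tool frame: the origin (TCP) lies midway between the tips of the shut fingers; the grasp point (between the pads) lies 19 mm behind it (r.pinch_z is the distance from the TCP to the grasp point, in mm); z points along the fingers, y is the line along which they close (so a half turn about z gives the same grasp; the last joint's range is limited). The gripper opens to 85 mm and grips with 20 to 120 N. Pads are 22 mm wide; open, the fingers measure 114 mm over their backs; the gripper's body (76 mm by 85 mm) begins 54 mm behind the grasp point. The pads swing forward as they close: fully open they stand 13 mm farther back than shut.
Start: joints at [59.393, 7.471, 85.268, -0, 87.261, -4.893], TCP at [260.311, 540.596, 231.292] pointing down, gripper open.
Joint ranges: [-169.43, 169.43], [-51.17, 129.36], [1.28, 143.12], [-76.62, 256.62], [0, 156.53], [-152.29, 152.29]. Speed limits (degrees/s): [136.94, 136.94, 159.86, 180, 180, 180].

INTERFACE

Orientations are given as [roll, pitch, yaw] about the fixed x, y, z axes, in that order (R = Rz(yaw) Ry(pitch) Rx(roll)).
In Python, from bench import r gives the robot as it stands.
- The arm moves only by the shell command python3 -m jog 'ROWS' [OPENING] [FORCE]. ROWS is JSON, one flat list of numbers, 6 for each row, row after row: the shift along the tool's x, y, z in m, then the turn, a rotation vector about the tool's x, y, z in rad. A call has 1 to 8 rows; each row is the pose to reach, as a shift and turn from the pose commanded when the call began, along the tool's axes at that moment; what a row does not reach only later rows make up. A row lasts 1/8 s, in which the tool goes at most 62.5 mm and 10.7 degrees, less where a joint would pass 70% of its speed; a pose out of reach is approached as far as the arm can. A call with a gripper value outside its range is refused whole. OPENING is the opening, from -1 (shut) to 1 (fully open), set as the call begins (- or left out, the last holds). The fingers move at their own pace and stop on an object; FORCE is the grip in N (left out, the last holds). Time passes only in rows, so rows that repeat a pose let the fingers close. It gives the time, the measured TCP pose, the force, the opening and the grip force at its end, in the units of the state.
- r.sense(): the state, without advancing time (a new reading comes with each control period).
- r.snapshot(name): name is "scene" or "top" or "wrist"; returns a dict with "pixels" (420x560x3 uint8, red, green, blue), "range_z" (420x560 float32, mm along the optical axis (not along the pixel's ray), 0 where there is no reading), "K" (3x3 intrinsics, pixels), "k1" (the pictures are not rectified: a ray, as slopes to the right and down, at radius r is drawn at 1 + k1 r^2 times it, then the intrinsics apply), "rvec" (rotation vector, rad) and "tvec" (3), from world to camera coordinates, as OpenCV has them. Camera axes: x right, y down, z forward; pixel columns grow to the right and rows downward; lengths in mm; the calibration is good to about 2 mm. A picture is of the moment at which its call begins.
- r.hand_in(): hands the job in; it is judged then, once.
Trained networks look in a picture, given as the dict that the camera call returned (one of the last four; its "shot" number tells which), for a name from the list of things; names that differ only in an ending like _2 or _b are one class to them, and where a whole thing is asked for, a point or a joint stands for the part that bears it (a point fixed in the world has none). Each returns a list of dicts, best first, with "score" (0 to 1); they miss things now and then, are a little off and sometimes report something else, mostly with a low value. They report only what shows in the picture. A call takes as long as a camera call. They do not tell look-alikes from the thing itself.
- r.look_for(picture, target): "bbox" ([left, top, right, bottom] in pixels, round what is visible of it).
- r.outline_of(picture, target): "region" (420x560 bool, what is visible of it) and "bbox" ([left, top, right, bottom] in pixels, round what is visible of it).
The state is a dict: "time": time; "joint_pos": joint angles; "qd": joint speeds; "joint_efforts": joint torques, N m; "tool_pos": TCP position; "tcp_rot": TCP orientation; "ft_force": force on the tool from outside, world axes, zero at the start; "wrist_torque": the same for the moment, N m; "finger_gap": finger opening in mm; "grip_force": force on a finger pad.
Only numpy, scipy, OpenCV 4.12 (cv2) and the standard library are available. Lean on these libraries where they do the work, as an engineer would, in place of code of your own. Each camera call takes 0.05 s, during which the arm holds its last target. There are 200 camera calls.

## Working session

There is one attempt and no reset: what is moved stays moved. The work goes in short steps, Python scripts to look and compute and a shell command to move; the robot and the scene stay as the last step left them, time stands still between calls to the robot, and variables do not carry over. Pictures are saved under pics/ and viewed, at most 14 in all, crops included, and the job is handed in when it is done.

```bash
ls; mkdir -p pics; cat > h.py <<'E'
import numpy as np, cv2
from bench import r
def snap(n,f=None):
    p=r.snapshot(n)
    if f: cv2.imwrite('pics/'+f,p['pixels'][:,:,::-1])
    return p
def cloud(p):
    K=np.array(p['K']);k1=p['k1']
    v,u=np.mgrid[0:420,0:560]
    pts=np.stack([u,v],-1).reshape(-1,1,2).astype(np.float64)
    n=cv2.undistortPoints(pts,K,np.array([k1,0,0,0,0.])).reshape(420,560,2)
    z=p['range_z'].astype(float)
    c=np.dstack([n[...,0]*z,n[...,1]*z,z])
    R=cv2.Rodrigues(np.array(p['rvec'],float))[0];t=np.array(p['tvec'],float).reshape(3)
    w=(c-t)@R
    w[z==0]=np.nan
    return w
E
python3 - <<'E'
from h import *
a=snap('scene','s1.png');b=snap('top','t1.png')
cv2.imwrite('pics/st.png',cv2.resize(np.hstack([a['pixels'],b['pixels']])[:,:,::-1],(800,300)))
for nm,p in(('scene',a),('top',b)):
    w=cloud(p)
    for t in 'case scraper can cap bottle jar tiles mould wrench drill holder'.split():
        for o in r.outline_of(p,t)[:3]:
            m=o['region'];q=w[m];q=q[~np.isnan(q[:,0])]
            print(nm,t,round(o['score'],2),np.round(o['bbox']),np.round(np.median(q,0)) if len(q) else '', np.round(np.percentile(q,[3,97],axis=0)).tolist() if len(q) else '')
s=r.sense();print(s['tool_pos'],s['tcp_rot'],s['finger_gap'],r.pinch_z)
E
```

```text
pics
scene case 0.86 [244. 243. 320. 311.] [647. 215.  51.] [[566.0, 93.0, 8.0], [720.0, 291.0, 55.0]]
scene scraper 0.76 [289. 142. 313. 171.] [ 246. -411.   24.] [[207.0, -547.0, 5.0], [264.0, -330.0, 40.0]]
scene scraper 0.71 [264. 208. 312. 218.] [462. -84.  18.] [[399.0, -125.0, 5.0], [540.0, -59.0, 30.0]]
scene scraper 0.61 [246. 240. 317. 314.] [646. 216.  51.] [[563.0, 93.0, 3.0], [721.0, 291.0, 55.0]]
scene can 0.71 [214. 160. 237. 192.] [ 622. -294.   97.] [[587.0, -321.0, 40.0], [643.0, -286.0, 150.0]]
scene cap 0.92 [220. 138. 235. 164.] [ 616. -300.  193.] [[584.0, -341.0, 153.0], [638.0, -289.0, 215.0]]
scene cap 0.5 [217. 190. 242. 225.] [ 669. -135.   73.] [[635.0, -179.0, 6.0], [694.0, -122.0, 114.0]]
scene bottle 0.63 [251. 146. 265. 194.] [ 509. -274.   93.] [[480.0, -298.0, 12.0], [531.0, -261.0, 181.0]]
scene jar 0.87 [219. 188. 240. 228.] [ 669. -135.   72.] [[636.0, -181.0, 4.0], [694.0, -122.0, 114.0]]
scene tiles 0.8 [188. 214. 219. 256.] [788. -73.  42.] [[748.0, -166.0, 3.0], [824.0, -25.0, 46.0]]
scene tiles 0.61 [244. 243. 318. 312.] [649. 217.  51.] [[57
[... 1608 characters left out ...]
[ 774. -101.   41.] [[740.0, -168.0, 12.0], [815.0, -32.0, 48.0]]
top mould 0.58 [ 91. 251. 149. 328.] [324. 469.  49.] [[227.0, 401.0, 11.0], [421.0, 534.0, 60.0]]
top wrench 0.9 [335. 235. 355. 285.] [ 374. -248.    7.] [[289.0, -277.0, -1.0], [432.0, -224.0, 13.0]]
top drill 0.74 [399. 159. 473. 230.] [ 513. -510.   48.] [[448.0, -659.0, 6.0], [645.0, -458.0, 59.0]]
top drill 0.67 [346. 201. 369. 227.] [ 487. -283.  120.] [[467.0, -315.0, 30.0], [517.0, -262.0, 181.0]]
top holder 0.55 [175. 162. 238. 213.] [630. 183.  51.] [[555.0, 89.0, 21.0], [707.0, 279.0, 58.0]]
[260.31773351 540.61002683 231.31513524] [1.79996829e+02 9.56325891e-04 1.54287482e+02] 85.31153662296464 18.700000000000003
```

View pics/t1.png

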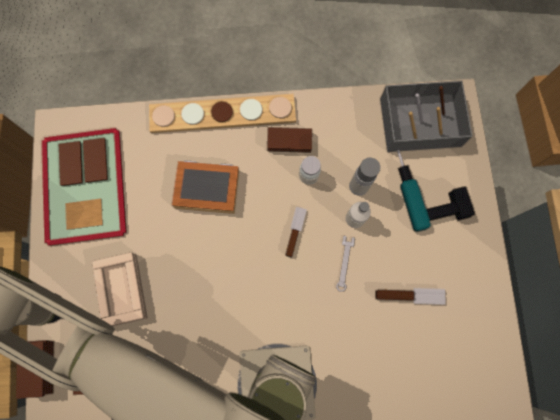

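View pics/s1.png

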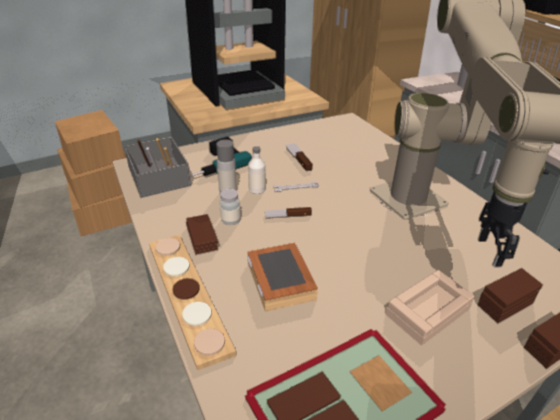

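The top view shows two scrapers: a short one at pixel (296,232) and a long one at (410,296). The case is at (206,187) and the can with its grey cap at (367,170). The look-alikes for the scraper are the long one at (410,296), about 210 mm, and the wrench at (345,262). By size, about 165 mm, I choose the one at (296,232), whose blade points to +x. Next I'll fit the poses and crop in for a check.

```bash
cat >> h.py <<'E'
def rect(P):
    (c,s,a)=cv2.minAreaRect(P[:,:2].astype(np.float32)); return np.round(c,1),np.round(s,1),round(a,1)
def region(p,t,near=None,d=120):
    w=cloud(p)
    for o in r.outline_of(p,t):
        q=w[o['region']];q=q[~np.isnan(q[:,0])]
        if len(q)>20 and (near is None or np.hypot(*(np.median(q,0)[:2]-near))<d): return q,o
    return None,None
def yaw(P):
    u,s,v=np.linalg.svd(P[:,:2]-P[:,:2].mean(0),full_matrices=False);return np.degrees(np.arctan2(v[0,1],v[0,0]))
E
python3 - <<'E'
from h import *
for n in('scene','top'):
    p=snap(n)
    if n=='top': cv2.imwrite('pics/c1.png',cv2.resize(p['pixels'][190:310,270:460,::-1],None,fx=4,fy=4,interpolation=2))
    for nr in((468,-90),(240,-440)):
        q,o=region(p,'scraper',nr); 
        if q is None: continue
        h=q[q[:,2]>21]; q=q[q[:,2]>6]
        print(n,'scr',rect(q),yaw(q),'handle',rect(h),np.round(np.median(h,0),1),yaw(h))
    q,o=region(p,'case',(640,190)); t=q[(q[:,2]>44)]
    print('cover',rect(t),np.median(t[:,2]))
    q,o=region(p,'cap',(610,-310)); t=q[q[:,2]>204]; print('cap top',rect(t),np.median(t[:,2]), 'all',rect(q))
E
```

```text
scene scr (array([468. , -91.4]), array([ 38.2, 159.4]), 70.3) -21.623103736942884 handle (array([434.9, -80.3]), array([25.6, 88.1]), 68.8) [434.  -78.1  26.8] -19.891564713445028
scene scr (array([ 236.7, -439.7]), array([227.3,  51.3]), 84.0) 82.73757202815733 handle (array([ 242. , -440.2]), array([226.9,  47.4]), 81.5) [ 246.5 -411.4   30.9] 83.34248577192149
cover (array([639.1, 184.3]), array([206.8, 157.3]), 80.2) 52.0039824955661
cap top (array([ 609.7, -318.8]), array([61.7, 54.1]), 89.8) 212.48925129340583 all (array([ 544.6, -434.2]), array([332.8,  56.9]), 60.9)
top scr (array([467.6, -93.4]), array([ 35.6, 165.4]), 71.0) 160.7439964152006 handle (array([465.6, -92.8]), array([ 32.4, 161.3]), 70.3) [432.2 -80.   26. ] 161.30096248874943
top scr (array([ 234.5, -438.8]), array([220.6,  47.4]), 85.3) 84.45929447739515 handle (array([ 234.4, -437.6]), array([217.1,  46.9]), 85.3) [ 237.6 -406.4   31.3] 84.8947376596359
cover (array([637., 186.]), array([201.4, 156.5]), 80.4) 50.86871510259246
cap top (array([ 606.9, -319.5]), array([56.4, 60.4]), 20.8) 209.87536977986815 all (array([ 642.6, -344.1]), array([ 56.5, 146.6]), 55.0)
```

View pics/c1.png

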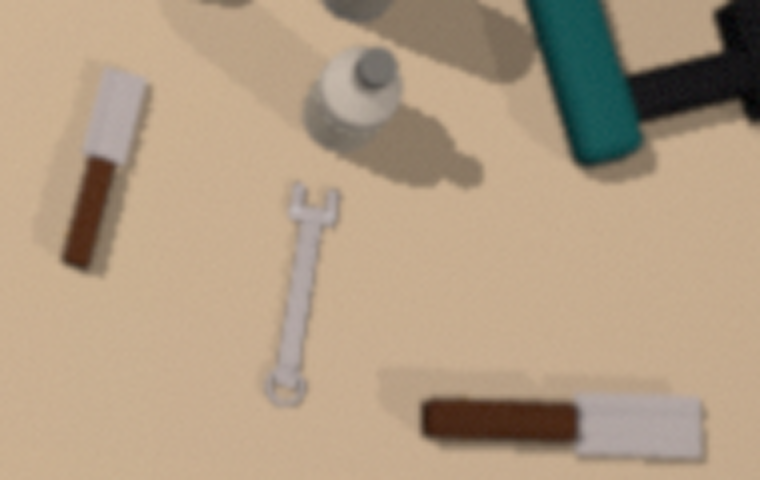

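The crop shows the short scraper at (105,170), with its blade up and its wooden handle down; the long one at (560,425) is clearly bigger. I choose the short one. Next is a hover above it for a wrist look.

```bash
cat >> h.py <<'E'
from scipy.spatial.transform import Rotation as Ro
def goal(x,y,z,yaw,dpitch=0):
    "shift (mm) and rotvec (rad) in present tool axes; tool down with yaw"
    s=r.sense();R0=Ro.from_euler('xyz',s['tcp_rot'],degrees=True)
    R1=Ro.from_euler('xyz',[180,dpitch,yaw],degrees=True)
    d=R0.inv().apply(np.array([x,y,z])-s['tool_pos']);v=(R0.inv()*R1).as_rotvec()
    print('shift m',np.round(d/1000,4),'rot',np.round(v,4),'| at',np.round(s['tool_pos'],1),np.round(s['tcp_rot'],2),'t',round(s['time'],2))
E
python3 - <<'E'
from h import *
goal(455,-87,230,160.5)
p=r.snapshot('wrist');R=cv2.Rodrigues(np.array(p['rvec']))[0];c=-R.T@np.array(p['tvec']).reshape(3)
s=r.sense();R0=Ro.from_euler('xyz',s['tcp_rot'],degrees=True)
print('cam in tool',R0.inv().apply(c-s['tool_pos']),'cam axis in tool',R0.inv().apply(R[2]),p['K'])
E
```

```text
shift m [-0.4477 -0.481   0.0013] rot [-0.      0.     -0.1084] | at [260.3 540.6 231.3] [-180.      0.    154.29] t 1.7
cam in tool [  85.90226213    1.26922375 -141.35235219] cam axis in tool [-0.32963792  0.00157193  0.94410612] [[330.0698374    0.         277.83080733]
 [  0.         330.0698374  207.87040628]
 [  0.           0.           1.        ]]
```

```bash
python3 -m jog '[-0.06,-0.064,0,0,0,-0.02,-0.12,-0.128,0,0,0,-0.04,-0.18,-0.192,0,0,0,-0.06,-0.22,-0.236,0,0,0,-0.07,-0.26,-0.28,0,0,0,-0.08,-0.3,-0.322,0,0,0,-0.09,-0.34,-0.365,0,0,0,-0.1,-0.38,-0.408,0,0,0,-0.108]' 1 60
python3 -m jog '[-0.035,-0.03,0,0,0,0,-0.0677,-0.073,0,0,0,0,-0.0677,-0.073,0,0,0,0]'
cat > w.py <<'E'
from h import *
p=snap('wrist','w1.png');q,o=region(p,'scraper',(468,-90))
h=q[q[:,2]>22]; b=q[(q[:,2]<19)&(q[:,2]>8)]
print('all',rect(q[q[:,2]>6]),'handle',rect(h),yaw(h),np.median(h[:,2]),'blade',rect(b),np.median(b[:,2]))
goal(455,-87,230,160.5)
E
python3 w.py
```

```text
time: 2.75
tool_pos: [408.9, 61.2, 231.7]
tcp_rot: [180.0, 0.1, 160.5]
ft_force: [1.3, 0.0, 0.8]
finger_gap: 85.6
grip_force: 0.0
time: 3.12
tool_pos: [448.5, -31.6, 231.3]
tcp_rot: [-180.0, 0.0, 160.2]
ft_force: [-0.4, -0.1, -0.0]
finger_gap: 85.4
grip_force: 0.0
all (array([467.5, -92.7]), array([ 36.2, 164.4]), 70.5) handle (array([431.6, -79.7]), array([23.1, 87.2]), 70.2) -20.078962659979343 24.54357214273968 blade (array([467.5, -92.7]), array([ 36.2, 164.4]), 70.5) 13.300759926563789
shift m [-0.0263 -0.0526  0.0012] rot [ 0.0003 -0.0006 -0.0023] | at [447.9 -28.6 231.2] [ 1.7998e+02 -3.0000e-02  1.6037e+02] t 3.23
```

View pics/w1.png

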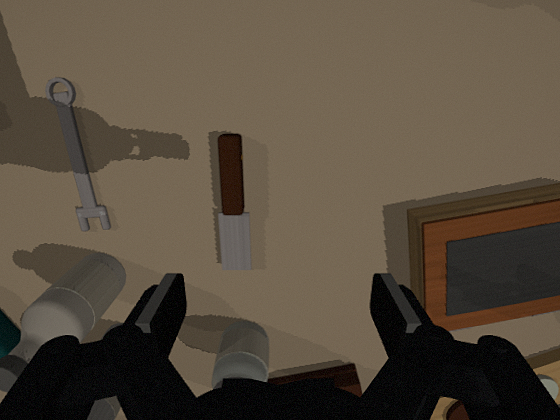

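The wrist picture shows the short scraper's handle at (231,175) and its blade at (235,240); the wrench is at (80,160) and the case on the right. Scraper: origin (432,-80), yaw -19.6°, handle top about 25 mm. I'll grasp it 25 mm ahead of the origin.

```bash
python3 -m jog '[-0.0274,-0.0537,0,0,0,0,-0.0274,-0.0537,0.05,0,0,0,-0.0274,-0.0537,0.1,0,0,0,-0.0274,-0.0537,0.15,0,0,0,-0.0274,-0.0537,0.185,0,0,0,-0.0274,-0.0537,0.205,0,0,0,-0.0274,-0.0537,0.215,0,0,0,-0.0274,-0.0537,0.215,0,0,0]' 1 60
python3 - <<'E'
from h import *
goal(455.7,-88.4,1,160.4)
E
```

```text
time: 4.22
tool_pos: [455.7, -87.2, 16.2]
tcp_rot: [180.0, -0.0, 160.6]
ft_force: [0.2, -0.0, 1.1]
finger_gap: 85.4
grip_force: 0.0
shift m [-0.0004 -0.0011  0.0152] rot [ 0.0001 -0.0008  0.0026] | at [455.7 -87.2  16.2] [ 1.7999e+02 -4.0000e-02  1.6055e+02] t 4.22
```

```bash
python3 -m jog '[-0.0004,-0.001,0.008,0,0,0.0026,-0.0004,-0.001,0.015,0,0,0.0026,-0.0004,-0.001,0.015,0,0,0.0026]'
python3 -m jog '[0,0,0,0,0,0,0,0,0,0,0,0,0,0,0,0,0,0,0,0,0,0,0,0,0,0,0,0,0,0,0,0,0,0,0,0]' -1 100
```

```text
time: 4.6
tool_pos: [455.5, -89.1, 0.8]
tcp_rot: [-180.0, -0.1, 160.3]
ft_force: [0.1, 1.2, -0.6]
finger_gap: 85.1
grip_force: 0.0
time: 5.35
tool_pos: [456.4, -89.4, 1.8]
tcp_rot: [-180.0, 0.1, 160.3]
ft_force: [-0.4, 0.2, 5.6]
finger_gap: 22.7
grip_force: 98.5
```

```bash
python3 -m jog '[0,0,-0.02,0,0,0,0,0,-0.06,0,0,0,0,0,-0.11,0,0,0,0,0,-0.15,0,0,0,0,0,-0.15,0,0,0]'
python3 - <<'E'
from h import *
goal(412,223.6,150,170.3)
E
```

```text
time: 5.98
tool_pos: [458.2, -89.9, 155.0]
tcp_rot: [180.0, 0.4, 160.3]
ft_force: [0.4, -0.8, -1.2]
finger_gap: 22.2
grip_force: 98.0
shift m [0.1491 0.2796 0.004 ] rot [-0.0003  0.0068 -0.174 ] | at [458.2 -89.9 155. ] [179.98   0.39 160.33] t 5.97
```

```bash
python3 -m jog '[0.025,0.046,0,0,0,-0.03,0.05,0.094,0,0,0,-0.06,0.075,0.14,0,0,0,-0.09,0.1,0.187,0,0,0,-0.12,0.125,0.233,0,0,0,-0.15,0.149,0.28,0.004,0,0,-0.174,0.149,0.28,0.004,0,0,-0.174,0.149,0.28,0.004,0,0,-0.174]'
cat > c.py <<'E'
from h import *
import sys
p=snap('wrist',sys.argv[1])
w=cloud(p)
q,o=region(p,'case',(640,190));
if q is not None:
    t=q[(q[:,2]>44)];f=q[(q[:,2]<36)&(q[:,2]>4)]
    print('cover',rect(t),'z',np.median(t[:,2]),'front',np.round(np.median(f,0)))
    A=np.c_[t[:,:2],np.ones(len(t))];print('plane',np.linalg.lstsq(A,t[:,2],rcond=None)[0])
q,o=region(p,'scraper')
if q is not None:
    s=r.sense();R0=Ro.from_euler('xyz',s['tcp_rot'],degrees=True)
    l=R0.inv().apply(q-s['tool_pos']); b=l[(l[:,0]<-25)&(l[:,0]>-110)]
    print('scr in tool: tipx',np.percentile(b[:,0],[0.5,2,5]),'n',len(b));
    for a in(-40,-60,-80,-90):
        k=b[abs(b[:,0]-a)<5]
        if len(k): print(a,'y',np.percentile(k[:,1],[3,97]),'z',np.median(k[:,2]))
E
python3 c.py w2.png
```

```text
time: 6.98
tool_pos: [408.9, 224.2, 145.7]
tcp_rot: [-179.9, -0.1, 170.4]
ft_force: [0.3, 0.1, -0.8]
finger_gap: 21.9
grip_force: 98.4
cover (array([597. , 192.5]), array([198.8,  40.4]), 81.6) z 49.319223072703885 front [nan nan nan]
plane [-3.17918374e-04  1.50088547e-03  4.92284086e+01]
scr in tool: tipx [-55.70588045 -54.40839413 -52.95154042] n 2742
-40 y [-13.704577    18.64677256] z -10.50542175488955
-60 y [-4.28618645  7.26706678] z -10.176634473460542
  return _methods._mean(a, axis=axis, dtype=dtype,
  ret = um.true_divide(
```

View pics/w2.png

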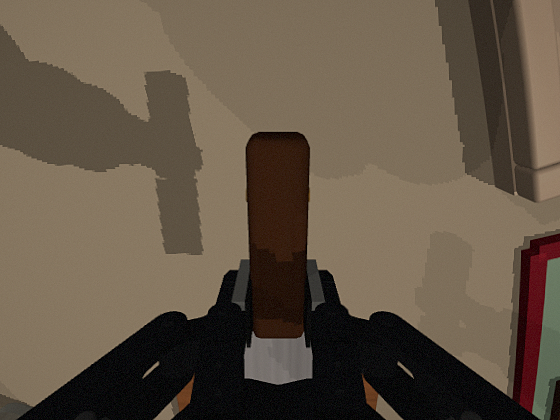

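The wrist view shows the handle at (278,235) held straight in the fingers, with the blade mostly hidden below (280,360). I'll check the blade's tilt and tip with the fixed cameras.

```bash
cat > b.py <<'E'
from h import *
s=r.sense();R0=Ro.from_euler('xyz',s['tcp_rot'],degrees=True)
for n in('wrist','top','scene'):
    p=r.snapshot(n);w=cloud(p);l=R0.inv().apply(w.reshape(-1,3)-s['tool_pos'])
    l=l[~np.isnan(l[:,0])]
    m=(abs(l[:,1])<20)&(l[:,0]<70)&(l[:,0]>-110)&(l[:,2]>-32)&(l[:,2]<12);b=l[m]
    print(n,len(b))
    if len(b)<10: continue
    print(' min x',np.sort(b[:,0])[:8].round(1))
    for a in range(-100,70,15):
        k=b[abs(b[:,0]-a)<7.5]
        if len(k)>2: print('  ',a,len(k),'y',np.percentile(k[:,1],[2,98]).round(1),'z',np.percentile(k[:,2],[10,50]).round(1))
E
python3 b.py
```

```text
wrist 15807
 min x [-58.4 -57.9 -57.8 -57.7 -57.5 -57.5 -57.4 -57.4]
   -55 775 y [-14.7  18.3] z [-12.2 -11.6]
   -40 1527 y [-14.5  18.2] z [-12.3 -11.6]
   -25 535 y [-10.9  14.5] z [-21.1 -11.8]
   -10 1374 y [-9.2 12.7] z [-23.8 -22.9]
   5 2928 y [-19.3  18.6] z [-27.8 -22.9]
   20 1878 y [-10.   12.8] z [-23.6 -22.8]
   35 2125 y [-10.   12.8] z [-23.6 -22.8]
   50 2403 y [-10.2  13. ] z [-23.6 -22.8]
   65 2262 y [-9.8 12.4] z [-23.5 -22.5]
top 223
 min x [-95.3 -94.4 -94.  -93.8 -93.5 -93.3 -92.9 -92.4]
   -100 7 y [-14.1   0.1] z [-14.8 -13.1]
   -85 26 y [-15.8   0.8] z [-13.8 -11.8]
   -70 13 y [-15.9  -7.6] z [-14.5 -12.4]
   5 4 y [-15.   -6.6] z [-25.2 -22.5]
   20 29 y [-10.3  10.9] z [-26.  -23.2]
   35 53 y [-10.7  12.8] z [-28.4 -23.2]
   50 48 y [-10.2  12.4] z [-27.2 -24.4]
   65 41 y [-10.5  12.5] z [-27.  -23.1]
scene 455
 min x [-97.4 -97.  -96.4 -96.3 -96.  -95.6 -95.4 -94.9]
   -100 17 y [-14.8  16.9] z [-16.2 -14.3]
   -85 47 y [-16.6  19.2] z [-16.5 -14.5]
   -70 44 y [-16.5  18.2] z [-16.  -13.9]
   -55 48 y [-16.9  18.6] z [-16.4 -14.9]
   -40 43 y [-18.4  19.2] z [-16.3 -14.4]
   -25 56 y [-14.4  18.4] z [-23.4 -15.5]
   -10 66 y [-15.7  19. ] z [-29.1 -24.5]
   5 4 y [-11.   18.6] z [-26.1 -14.3]
   20 24 y [10.2 16.3] z [-21.4 -13.7]
   35 32 y [ 6.5 15.5] z [-24.3 -15.3]
   50 47 y [-4.6 14.8] z [-27.1 -21.3]
   65 27 y [-9.8 12.7] z [-27.3 -22.7]
```

```bash
python3 - <<'E'
from h import *
goal(451.6,216.9,27.2,170.3)
E
```

```text
shift m [-0.0419  0.0003  0.1201] rot [-0.0001  0.0001 -0.0019] | at [410.2 223.7 147.3] [-1.8000e+02  1.0000e-02  1.7019e+02] t 7.28
```

```bash
python3 -m jog '[0,0,0.04,0,0,0,0,0,0.08,0,0,0,0,0,0.12,0,0,0,-0.02,0,0.12,0,0,0,-0.042,0,0.12,0,0,0,-0.042,0,0.12,0,0,0]'
python3 - <<'E'
from h import *
p=r.snapshot('scene');w=cloud(p).reshape(-1,3);s=r.sense()
goal(451.6,216.9,27.2,170.3)
w=w[~np.isnan(w[:,0])]
m=lambda a:w[(abs(w[:,0]-a[0])<a[3])&(abs(w[:,1]-a[1])<a[3])&(w[:,2]>a[2])]
c=m((638,185,46,140));print('cover',rect(c),np.percentile(c[:,2],[5,50,95]))
u=np.array([.9857,-.1685]);d=(w[:,:2]-s['tool_pos'][:2])
a=d@u;k=abs(d@np.array([.1685,.9857]))<19
b=w[k&(a>30)&(a<150)&(w[:,2]>5)];ab=a[k&(a>30)&(a<150)&(w[:,2]>5)]
for x in range(30,150,8):
    q=b[(ab>=x)&(ab<x+8)]
    if len(q): print(x,len(q),np.percentile(q[:,2],[10,50,90]).round(1))
E
```

```text
time: 8.02
tool_pos: [452.9, 216.9, 27.7]
tcp_rot: [180.0, 0.1, 170.2]
ft_force: [-0.0, 0.5, -2.1]
finger_gap: 22.4
grip_force: 98.3
shift m [ 0.0002 -0.0002  0.0002] rot [ 0.0001  0.0001 -0.0018] | at [451.8 217.   27.4] [179.99   0.   170.2 ] t 8.07
cover (array([606.1, 190.3]), array([203.6, 225.2]), 80.2) [ 48.66678502  52.34256953 409.05707332]
30 188 [ 42.7 299.9 431.4]
38 452 [184.1 302.  418.6]
46 153 [ 42.  397.4 422.3]
54 97 [ 40.7 391.4 412.3]
62 59 [ 41.  384.4 409.2]
70 26 [40.  41.8 43.8]
78 24 [38.8 41.8 44.6]
86 25 [38.6 41.8 44. ]
94 12 [40.3 41.7 44.3]
110 13 [49.5 51.2 54.1]
118 24 [48.8 51.1 53.9]
126 27 [49.8 51.9 54.9]
134 24 [50.6 52.3 55.2]
142 23 [50.4 53.  55. ]
```

```bash
python3 -m jog '[0,0,0.0013,0,0,0,-0.008,0,0.0013,0,0,0,-0.016,0,0.0013,0,0,0,-0.024,0,0.0013,0,0,0,-0.032,0,0.0013,0,0,0,-0.032,0,0.0013,0,0,0]'
python3 - <<'E'
from h import *
goal(451.6,216.9,27.2,170.3);print(r.sense()['ft_force'])
p=snap('scene');cv2.imwrite('pics/c2.png',cv2.resize(p['pixels'][190:330,220:360,::-1],None,fx=4,fy=4,interpolation=2))
E
```

```text
time: 8.82
tool_pos: [483.6, 212.0, 26.1]
tcp_rot: [180.0, 0.0, 170.3]
ft_force: [-0.9, 0.4, -0.9]
finger_gap: 22.2
grip_force: 98.3
shift m [ 0.0323 -0.0006 -0.0011] rot [ 0.0001  0.0003 -0.0006] | at [483.6 212.   26.1] [1.7999e+02 2.0000e-02 1.7027e+02] t 8.82
[-0.88283862  0.35196648 -0.85338435]
```

View pics/c2.png

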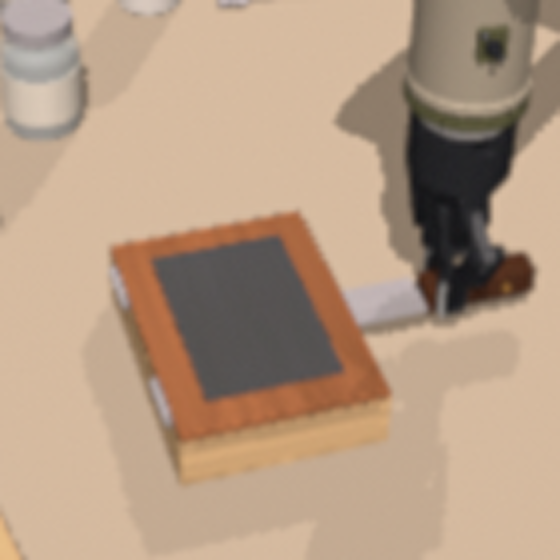

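The scene crop shows the blade entering the front slot at (355,310), with little force. I'll now lift along the cover's arc, tip radius about 136 mm.

```bash
python3 -m jog '[-0.0007,0,-0.0171,0,0,0,-0.0027,0,-0.0305,0,0,0,-0.0061,0,-0.0437,0,0,0,-0.0107,0,-0.0565,0,0,0,-0.0166,0,-0.0687,0,0,0,-0.0238,0,-0.0803,0,0,0,-0.032,0,-0.0911,0,0,0,-0.0412,0,-0.1011,0,0,0]'
python3 b.py | head -14
python3 - <<'E'
from h import *
p=snap('scene');cv2.imwrite('pics/c3.png',cv2.resize(p['pixels'][150:330,200:380,::-1],None,fx=3,fy=3,interpolation=2))
E
```

```text
time: 9.88
tool_pos: [524.2, 205.2, 127.9]
tcp_rot: [180.0, 0.0, 170.3]
ft_force: [-1.0, 1.2, -2.7]
finger_gap: 22.5
grip_force: 98.4
wrist 15798
 min x [-58.4 -58.3 -58.1 -57.9 -57.9 -57.8 -57.6 -57.5]
   -55 788 y [-14.7  18.4] z [-11.9 -11.4]
   -40 1524 y [-14.5  18.2] z [-12.1 -11.4]
   -25 523 y [-10.8  14.6] z [-12.4 -11.5]
   -10 1390 y [-9.2 12.8] z [-23.7 -22.9]
   5 2901 y [-19.2  18.6] z [-27.8 -22.9]
   20 1880 y [-10.   12.9] z [-23.7 -22.9]
   35 2114 y [-10.   12.8] z [-23.8 -22.9]
   50 2410 y [-10.2  12.9] z [-23.8 -22.9]
   65 2268 y [-9.9 12.5] z [-23.8 -22.7]
top 209
 min x [-108.3 -107.8 -106.8 -106.4 -105.2 -103.5 -102.4  -98.8]
   -100 11 y [-19.  -11.2] z [-29.2 -23.2]
```

View pics/c3.png

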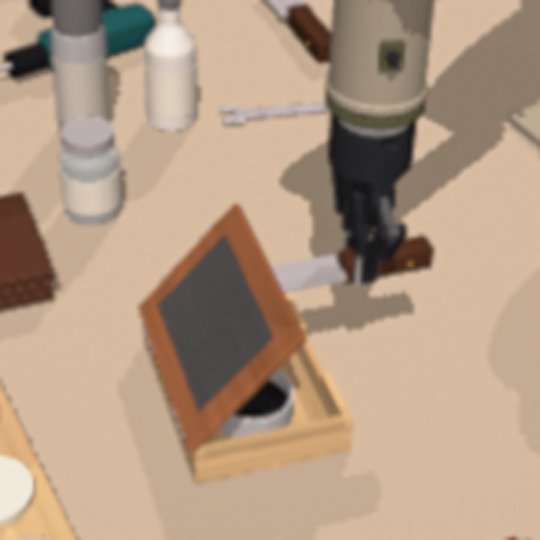

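The scene crop shows the cover open about 45°, resting on the blade at (280,270), with the holder in view at (262,400). I'll continue along the arc.

```bash
python3 -m jog '[-0.0103,0,-0.0089,0,0,0,-0.0213,0,-0.0168,0,0,0,-0.0331,0,-0.0236,0,0,0,-0.0455,0,-0.0292,0,0,0,-0.0584,0,-0.0334,0,0,0,-0.0717,0,-0.0364,0,0,0,-0.0852,0,-0.0381,0,0,0,-0.0852,0,-0.0381,0,0,0]'
cat > cov.py <<'E'
from h import *
C=np.array([638,185]);u=np.array([.9857,-.1685]);v=np.array([.1685,.9857])
for n in('scene','top'):
    w=cloud(r.snapshot(n)).reshape(-1,3);w=w[~np.isnan(w[:,0])]
    a=(w[:,:2]-C)@u;b=(w[:,:2]-C)@v
    m=(a>10)&(a<140)&(abs(b)<95)&(w[:,2]>70)&(w[:,2]<205)
    print(n,m.sum())
    for z in range(70,205,20):
        k=m&(abs(w[:,2]-z-10)<10)
        if k.sum()>3: print('  ',z+10,k.sum(),np.percentile(a[k],[10,50,90]).round(1))
E
python3 cov.py
```

```text
time: 11.08
tool_pos: [609.0, 190.5, 165.8]
tcp_rot: [180.0, 0.1, 170.3]
ft_force: [-0.3, -0.2, -1.4]
finger_gap: 22.1
grip_force: 98.6
scene 983
   80 95 [80.3 81.6 82.4]
   100 98 [79.4 80.7 81.6]
   120 106 [78.6 80.  80.8]
   140 105 [77.3 79.  79.7]
   160 123 [76.1 77.8 78.6]
   180 303 [18.8 53.1 76.1]
   200 153 [68.6 72.1 75.5]
top 352
   80 40 [70.7 71.6 72.8]
   100 50 [69.6 70.4 71.4]
   120 50 [68.9 69.8 70.7]
   140 46 [67.2 68.9 70. ]
   160 47 [66.8 67.7 68.8]
   180 69 [66.1 67.4 72.9]
   200 50 [65.4 68.  72.6]
```

The cover stands at about 1.52 rad, with its front face leaning by only about 0.05 rad. Next I'll back off and lay the scraper down in the free area.

```bash
python3 -m jog '[0.02,0,0,0,0,0,0.06,0,0,0,0,0,0.11,0,0,0,0,0,0.16,0,0,0,0,0,0.16,0,0,0,0,0]'
python3 - <<'E'
from h import *
goal(430,50,30,170.3)
E
```

```text
time: 11.8
tool_pos: [446.3, 218.3, 164.6]
tcp_rot: [-180.0, -0.1, 170.4]
ft_force: [0.0, -0.2, -0.3]
finger_gap: 22.1
grip_force: 98.6
shift m [-0.0121 -0.1686  0.1346] rot [-0.0004 -0.0014  0.0023] | at [446.3 218.3 164.6] [-1.7998e+02 -8.0000e-02  1.7043e+02] t 11.8
```

```bash
python3 -m jog '[-0.003,-0.04,0,0,0,0,-0.006,-0.085,0.03,0,0,0,-0.009,-0.127,0.06,0,0,0,-0.012,-0.169,0.09,0,0,0,-0.012,-0.169,0.12,0,0,0,-0.012,-0.169,0.135,0,0,0,-0.012,-0.169,0.135,0,0,0,-0.012,-0.169,0.135,0,0,0]'
```

```text
time: 12.8
tool_pos: [434.3, 49.6, 31.5]
tcp_rot: [180.0, 0.1, 170.4]
ft_force: [0.9, 0.6, -0.7]
finger_gap: 22.2
grip_force: 98.9
```

```bash
python3 -m jog '[0,0,0.01,0,0,0,0,0,0.02,0,0,0,0,0,0.025,0,0,0,0,0,0.0275,0,0,0,0,0,0.0275,0,0,0]'
```

```text
time: 13.42
tool_pos: [432.9, 49.2, 2.5]
tcp_rot: [-180.0, -0.0, 170.3]
ft_force: [0.5, 0.1, -1.5]
finger_gap: 22.2
grip_force: 98.9
```

```bash
python3 -m jog '[0,0,0,0,0,0,0,0,0,0,0,0,0,0,0,0,0,0,0,0,0,0,0,0]' 1 30
python3 -m jog '[0,0,-0.04,0,0,0,0,0,-0.1,0,0,0,0,0,-0.16,0,0,0,0,0,-0.22,0,0,0,0,0,-0.28,0,0,0,0,0,-0.28,0,0,0]'
python3 - <<'E'
from h import *
goal(540,-300,280,170.3)
E
```

```text
time: 13.92
tool_pos: [433.2, 49.2, 2.8]
tcp_rot: [180.0, 0.0, 170.3]
ft_force: [0.3, -0.4, -0.2]
finger_gap: 85.6
grip_force: 0.0
time: 14.68
tool_pos: [435.7, 49.2, 288.9]
tcp_rot: [179.9, 0.6, 170.3]
ft_force: [0.6, -0.0, -1.6]
finger_gap: 85.3
grip_force: 0.0
shift m [-0.1615 -0.3267  0.01  ] rot [ 0.0017  0.0104 -0.0001] | at [435.7  49.2 288.9] [179.9   0.6 170.3] t 14.68
```

```bash
python3 -m jog '[-0.027,-0.054,0,0,0,0,-0.054,-0.109,0,0,0,0,-0.081,-0.163,0,0,0,0,-0.108,-0.218,0,0,0,0,-0.135,-0.272,0.005,0,0,0,-0.1615,-0.327,0.01,0,0,0,-0.1615,-0.327,0.01,0,0,0,-0.1615,-0.327,0.01,0,0,0]'
cat > cap.py <<'E'
from h import *
def circ(P):
    A=np.c_[2*P,np.ones(len(P))];x=np.linalg.lstsq(A,(P**2).sum(1),rcond=None)[0];return x[:2].round(1),np.sqrt(x[2]+x[:2]@x[:2]).round(1)
for n in('wrist','top','scene'):
    p=snap(n,'k_%s.png'%n)
    for t in('cap','can'):
        q,o=region(p,t,(608,-318),60)
        if q is None: print(n,t,None);continue
        q=q[np.hypot(*(q[:,:2]-[608,-318]).T)<60]
        print(n,t,o['bbox'],len(q))
        if t=='cap':
            z=np.percentile(q[:,2],97);k=q[q[:,2]>z-5];print('  top z',np.median(k[:,2]).round(1),cv2.minEnclosingCircle(k[:,:2].astype(np.float32)),k.mean(0).round(1))
        s=q[(q[:,2]<195)&(q[:,2]>20)]
        if t=='cap': s=s[s[:,2]>155]
        if len(s)>30: print('  side circle',circ(s[:,:2]),len(s))
goal(608,-318,250,170.3)
E
python3 cap.py
```

```text
time: 15.68
tool_pos: [536.6, -300.0, 271.1]
tcp_rot: [179.9, -0.1, 170.3]
ft_force: [-0.2, 1.1, -0.2]
finger_gap: 85.3
grip_force: 0.0
wrist cap [228.6, 245.9, 305.5, 350.3] 6480
  top z 208.9 ((607.6368408203125, -318.7525939941406), 30.70849609375) [ 605.6 -317.9  208.9]
  side circle (array([ 607.4, -318.5]), np.float64(29.5)) 1554
wrist can [235.7, 195.1, 302.6, 275.9] 2878
  side circle (array([ 607.6, -319. ]), np.float64(32.2)) 2680
top cap None
top can [351.4, 182.7, 373.8, 195.4] 238
  side circle (array([ 606.7, -318.9]), np.float64(31.3)) 201
scene cap [218.8, 138.2, 233.3, 162.9] 348
  top z 212.8 ((610.3890991210938, -320.834228515625), 32.06135177612305) [ 610.2 -318.7  212.9]
  side circle (array([ 610.9, -318.1]), np.float64(27.4)) 169
scene can [215.1, 157.5, 234.9, 191.0] 530
  side circle (array([ 611.1, -319. ]), np.float64(30.4)) 526
shift m [-0.0728 -0.006   0.0233] rot [-0.0003  0.0007  0.0006] | at [ 537.2 -299.8  273.2] [-1.7998e+02  4.0000e-02  1.7033e+02] t 16.12
```

View pics/k_wrist.png

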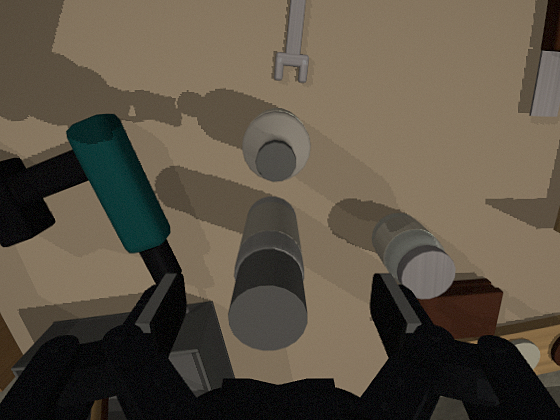

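The wrist view shows the grey cap at (267,310) on the can, with the bottle at (275,145) and the jar at (415,255) clear of the fingers. The cap is at (607.6,-318.7), top about 210.

```bash
python3 -m jog '[-0.0363,-0.003,0,0,0,0,-0.0726,-0.0068,0,0,0,0,-0.0726,-0.0068,0,0,0,0,-0.0726,-0.0068,0.03,0,0,0,-0.0726,-0.0068,0.06,0,0,0,-0.0726,-0.0068,0.085,0,0,0,-0.0726,-0.0068,0.1,0,0,0,-0.0726,-0.0068,0.1,0,0,0]'
python3 - <<'E'
from h import *
goal(607.6,-318.7,173,170.3)
E
```

```text
time: 17.12
tool_pos: [606.6, -318.8, 171.7]
tcp_rot: [180.0, -0.1, 170.3]
ft_force: [0.1, 1.1, 0.8]
finger_gap: 85.7
grip_force: 0.0
shift m [-0.0009  0.0003 -0.0013] rot [ 0.0007 -0.002  -0.0001] | at [ 606.6 -318.8  171.7] [ 1.7996e+02 -1.1000e-01  1.7029e+02] t 17.12
```

```bash
python3 -m jog '[0,0,0,0,0,0,0,0,0,0,0,0,0,0,0,0,0,0,0,0,0,0,0,0]' -1 25
python3 -m jog '[0,0,-0.01,0,0,0,0,0,-0.03,0,0,0,0,0,-0.055,0,0,0,0,0,-0.08,0,0,0,0,0,-0.08,0,0,0,0,0,-0.08,0,0,0]'
python3 cov.py | tail -8
python3 - <<'E'
from h import *
s=r.sense();R0=Ro.from_euler('xyz',s['tcp_rot'],degrees=True)
for n in('wrist','scene'):
    p=snap(n,'l_%s.png'%n);w=cloud(p).reshape(-1,3);w=w[~np.isnan(w[:,0])]
    q,o=region(p,'cap',s['tool_pos'][:2],60)
    if q is not None:
        l=R0.inv().apply(q-s['tool_pos']);print(n,'cap in tool',np.percentile(l,[2,50,98],axis=0).round(1).tolist())
    q,o=region(p,'can',(608,-318),60)
    if q is not None: print(n,'can',np.percentile(q,[2,50,98],axis=0).round(1).tolist())
p=snap('top','m_top.png')
# holder ring from top view
C=np.array([638,185]);u=np.array([.9857,-.1685]);v=np.array([.1685,.9857])
for n in('top','scene'):
    w=cloud(r.snapshot(n)).reshape(-1,3);w=w[~np.isnan(w[:,0])]
    a=(w[:,:2]-C)@u;b=(w[:,:2]-C)@v
    m=(abs(a)<64)&(b>-25)&(b<85)&(w[:,2]>26)&(w[:,2]<37);k=w[m]
    print(n,m.sum(),'ring',cv2.minEnclosingCircle(k[:,:2].astype(np.float32)) if len(k)>5 else '', np.median(k[:,2]))
    m=(abs(a)<85)&(abs(b)<110)&(w[:,2]>37)&(w[:,2]<48);print('walls',rect(w[m]),np.median(w[m][:,2]))
goal(638+5,185+30,251,170.3)
E
```

```text
time: 17.62
tool_pos: [608.5, -319.9, 174.9]
tcp_rot: [-179.9, 0.2, 170.3]
ft_force: [1.1, -0.3, 6.7]
finger_gap: 59.9
grip_force: 27.6
time: 18.38
tool_pos: [607.4, -319.2, 252.2]
tcp_rot: [180.0, -0.0, 170.3]
ft_force: [-0.4, -0.0, -0.9]
finger_gap: 59.9
grip_force: 27.2
top 806
   80 94 [69.8 71.1 72.4]
   100 104 [69.2 70.4 71.8]
   120 101 [68.2 69.6 70.9]
   140 110 [67.5 68.6 69.8]
   160 109 [66.8 68.  69.2]
   180 165 [65.8 67.4 71.8]
   200 123 [65.8 69.6 73.3]
wrist cap in tool [[-24.0, -24.3, -34.9], [11.9, 1.7, -33.6], [30.5, 27.6, 17.7]]
wrist can [[575.2, -346.9, 9.2], [586.3, -314.9, 148.3], [608.9, -289.0, 159.7]]
scene cap in tool [[-27.4, -4.0, -38.1], [-16.8, 22.4, -2.5], [14.0, 32.7, 16.1]]
scene can [[581.2, -340.2, 35.8], [618.0, -298.2, 112.4], [643.5, -286.4, 183.0]]
top 100 ring ((661.5096435546875, 204.68443298339844), 64.16572570800781) 31.096116088069856
walls (array([636. , 186.8]), array([202. , 152.8]), 80.5) 42.05159009958477
scene 160 ring ((642.84130859375, 215.47047424316406), 41.45927810668945) 31.708417494519644
walls (array([640.6, 183.3]), array([206.6, 158.9]), 80.6) 42.789337296512
shift m [0.0551 0.5326 0.0016] rot [ 0.0001 -0.0001 -0.0001] | at [ 607.5 -319.2  252.6] [ 1.800e+02 -1.000e-02  1.703e+02] t 18.93
```

View pics/l_scene.png

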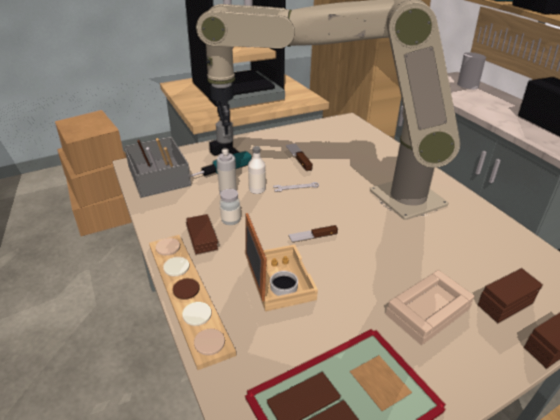

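The scene picture shows the cap held above the can at (224,130), the can still standing at (227,175), the cover upright at (257,250), the holder at (284,283), and the scraper lying at (313,234). I'll carry the cap to a viewing spot in front of the holder.

```bash
python3 -m jog '[0.012,0.04,0,0,0,0,0.027,0.09,0,0,0,0,0.042,0.14,0,0,0,0,0.057,0.19,0,0,0,0,0.072,0.24,0,0,0,0,0.087,0.29,0,0,0,0,0.102,0.34,0,0,0,0,0.114,0.38,0,0,0,0]'
python3 -m jog '[0.014,0.05,0,0,0,0,0.028,0.095,0,0,0,0,0.04,0.13,0,0,0,0,0.0454,0.152,0,0,0,0,0.0454,0.152,0,0,0,0,0.0454,0.152,0,0,0,0]'
cat > hol.py <<'E'
from h import *
import sys
p=snap('wrist',sys.argv[1]);w=cloud(p);s=r.sense();R0=Ro.from_euler('xyz',s['tcp_rot'],degrees=True)
C=np.array([638,185.]);u=np.array([.9857,-.1685]);v=np.array([.1685,.9857])
f=w.reshape(-1,3);f=f[~np.isnan(f[:,0])]
a=(f[:,:2]-C)@u;b=(f[:,:2]-C)@v
near=np.hypot(a,b-30)<50
k=f[near&(f[:,2]>28)&(f[:,2]<36)]
P=k[:,:2];A=np.c_[2*P,np.ones(len(P))];x=np.linalg.lstsq(A,(P**2).sum(1),rcond=None)[0]
print('ring',len(k),x[:2],np.sqrt(x[2]+x[:2]@x[:2]),cv2.minEnclosingCircle(P.astype(np.float32)),np.median(k[:,2]))
fl=f[near&(f[:,2]<28)];print('floor z',np.median(fl[:,2]),len(fl))
wl=f[(abs(a)<85)&(abs(b)<110)&(f[:,2]>38)&(f[:,2]<46)];print('walls',rect(wl),np.median(wl[:,2]))
l=R0.inv().apply(f-s['tool_pos']);c=l[(np.hypot(l[:,0],l[:,1])<35)&(l[:,2]>-40)&(l[:,2]<30)]
t=c[(c[:,2]<-28)];print('cap top',np.median(t[:,2]),cv2.minEnclosingCircle(t[:,:2].astype(np.float32)))
sd=c[(c[:,2]>-20)&(abs(c[:,1])<22)];P=sd[:,:2];A=np.c_[2*P,np.ones(len(P))];x=np.linalg.lstsq(A,(P**2).sum(1),rcond=None)[0];print('side circle tool',x[:2],np.sqrt(x[2]+x[:2]@x[:2]),'bottom z',np.percentile(sd[:,2],99))
goal(643,214.8,90,170.3)
E
python3 hol.py h1.png
```

```text
time: 19.92
tool_pos: [558.8, 76.5, 253.1]
tcp_rot: [180.0, 0.0, 170.3]
ft_force: [-0.6, 0.2, -0.5]
finger_gap: 59.8
grip_force: 27.3
time: 20.68
tool_pos: [540.2, 231.5, 252.7]
tcp_rot: [-180.0, 0.0, 170.3]
ft_force: [0.0, -0.1, -0.9]
finger_gap: 59.7
grip_force: 27.3
ring 0 [0. 0.] 0.0 ((0.0, 0.0), 0.0) nan
floor z nan 0
walls (array([619.7, 188.9]), array([200.5, 119.5]), 80.5) 40.71314904894918
cap top -33.91193940053719 ((1.951306939125061, 0.0024689394049346447), 34.40482711791992)
side circle tool [1.08162059 1.79855549] 29.599761263852997 bottom z 24.51375761318465
shift m [-0.104   0.0013  0.1627] rot [-0.0003  0.0002 -0.0008] | at [540.3 231.2 252.7] [-1.7998e+02  1.0000e-02  1.7026e+02] t 20.73
  return _methods._mean(a, axis=axis, dtype=dtype,
  ret = ret.dtype.type(ret / rcount)
```

View pics/h1.png

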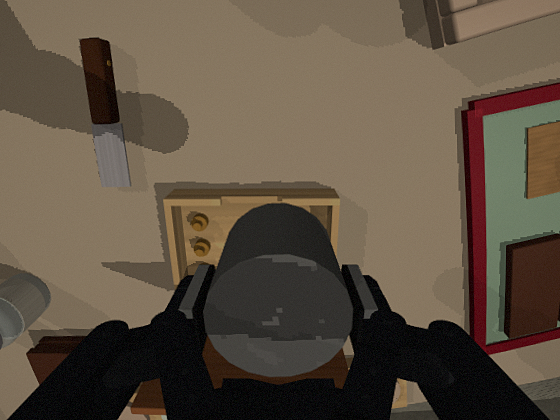

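The wrist view shows the cap hiding the holder at (280,290); the case's front wall is at row 195 and the nozzles at (200,230). I'll shift sideways for a free look at the holder.

```bash
python3 -m jog '[-0.02,-0.045,0,0,0,0,-0.04,-0.09,0,0,0,0,-0.06,-0.14,0,0,0,0,-0.06,-0.14,0,0,0,0,-0.06,-0.14,0,0,0,0]'
python3 hol.py h2.png
```

```text
time: 21.35
tool_pos: [575.6, 83.1, 252.7]
tcp_rot: [180.0, -0.0, 170.2]
ft_force: [0.2, 0.7, -0.6]
finger_gap: 60.1
grip_force: 27.3
ring 718 [639.93797732 215.63320755] 37.45872222046877 ((640.2349853515625, 215.9673614501953), 39.820369720458984) 30.73561681729225
floor z 14.748071326570642 4077
walls (array([636.6, 187.1]), array([200.8, 152.1]), 80.8) 41.016524020544274
cap top -33.89617068049891 ((3.3068342208862305, 0.005023085046559572), 34.0754280090332)
side circle tool [0.61566323 0.80175018] 29.679504301860394 bottom z 24.406181304826536
shift m [-0.0444  0.1404  0.1628] rot [ 0.0003 -0.0001 -0.0008] | at [575.5  83.9 252.8] [179.98  -0.   170.26] t 21.4
```

View pics/h2.png

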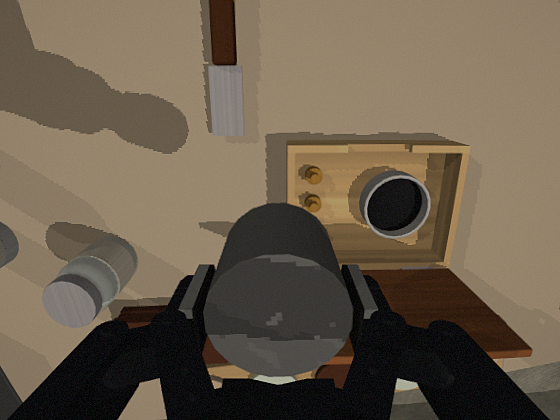

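The wrist view shows the holder free at (395,203), nozzles at (313,190), cover upright behind. Its centre is at (640.4,215.9). I'll go above it and descend.

```bash
python3 -m jog '[-0.014,0.047,0,0,0,0,-0.028,0.094,0,0,0,0,-0.0423,0.14,0,0,0,0,-0.0423,0.14,0.03,0,0,0,-0.0423,0.14,0.08,0,0,0,-0.0423,0.14,0.125,0,0,0,-0.0423,0.14,0.155,0,0,0,-0.0423,0.14,0.165,0,0,0]'
python3 -m jog '[0,0,0,0,0,0,0,0,0,0,0,0]'
python3 - <<'E'
from h import *
goal(640.9,214.8,42,170.3)
E
```

```text
time: 22.4
tool_pos: [638.6, 215.6, 84.7]
tcp_rot: [-179.9, -0.2, 170.4]
ft_force: [-0.8, -0.2, -0.5]
finger_gap: 60.1
grip_force: 27.4
time: 22.65
tool_pos: [642.2, 215.4, 90.0]
tcp_rot: [179.9, 0.2, 170.3]
ft_force: [0.1, 0.3, 0.5]
finger_gap: 59.6
grip_force: 27.4
shift m [ 0.0013 -0.0009  0.048 ] rot [0.0014 0.003  0.0003] | at [642.2 215.4  90. ] [1.7992e+02 1.7000e-01 1.7032e+02] t 22.65
```

```bash
python3 -m jog '[0,0,0,0,0,0,0,-0.0005,0.008,0,0,0,0,-0.0005,0.016,0,0,0,0,-0.0005,0.024,0,0,0,0,-0.0005,0.028,0,0,0,0,-0.0005,0.028,0,0,0]'
python3 - <<'E'
from h import *
goal(640.9,214.8,42,170.3)
E
```

```text
time: 23.4
tool_pos: [640.4, 214.1, 58.9]
tcp_rot: [-180.0, -0.1, 170.3]
ft_force: [-0.6, -0.6, -0.6]
finger_gap: 59.7
grip_force: 27.4
shift m [-0.0004  0.0008  0.0169] rot [-0.0005 -0.0011 -0.0001] | at [640.4 214.1  58.9] [-1.7997e+02 -6.0000e-02  1.7029e+02] t 23.4
```

```bash
python3 -m jog '[0,0.0007,0.006,0,0,0,0,0.0007,0.011,0,0,0,0,0.0007,0.015,0,0,0,0,0.0007,0.0165,0,0,0,0,0.0007,0.0175,0,0,0,0,0.0007,0.0175,0,0,0]'
```

```text
time: 24.15
tool_pos: [641.0, 215.0, 42.3]
tcp_rot: [180.0, 0.0, 170.3]
ft_force: [0.2, -1.2, -1.0]
finger_gap: 60.0
grip_force: 27.4
```

```bash
python3 -m jog '[0,0,0.001,0,0,0,0,0,0.0012,0,0,0]'; python3 -m jog '[0,0,0.001,0,0,0,0,0,0.001,0,0,0]'
```

```text
time: 24.4
tool_pos: [641.0, 215.0, 41.0]
tcp_rot: [-180.0, -0.0, 170.3]
ft_force: [-0.4, -0.1, 0.3]
finger_gap: 59.8
grip_force: 27.4
time: 24.65
tool_pos: [641.2, 215.0, 40.9]
tcp_rot: [180.0, 0.0, 170.3]
ft_force: [-2.7, -1.3, 4.4]
finger_gap: 59.7
grip_force: 27.8
```

Contact with the floor, 4 N. I'll release, retreat and check.

```bash
python3 -m jog '[0,0,0,0,0,0,0,0,0,0,0,0,0,0,0,0,0,0,0,0,0,0,0,0]' 1
python3 -m jog '[0,0,-0.01,0,0,0,0,0,-0.03,0,0,0,0,0,-0.07,0,0,0,0,0,-0.12,0,0,0,0,0,-0.17,0,0,0,0.06,0,-0.19,0,0,0,0.12,0,-0.19,0,0,0,0.12,0,-0.19,0,0,0]'
python3 - <<'E'
from h import *
for n in('wrist','top','scene'):
    p=snap(n,'e_%s.png'%n);w=cloud(p).reshape(-1,3);w=w[~np.isnan(w[:,0])]
    k=w[(np.hypot(*(w[:,:2]-[641,215.5]).T)<45)&(w[:,2]>68)&(w[:,2]<90)]
    if len(k)<10: print(n,'none');continue
    A=np.c_[k[:,:2],np.ones(len(k))];z=np.median(k[:,2]);t=k[abs(k[:,2]-z)<4]
    print(n,len(k),cv2.minEnclosingCircle(t[:,:2].astype(np.float32)),z,np.linalg.lstsq(np.c_[t[:,:2],np.ones(len(t))],t[:,2],rcond=None)[0][:2])
    for nm,nr in(('can',(608,-318)),('scraper',(440,50))):
        q,o=region(p,nm,nr)
        if q is not None: print(nm,np.median(q,0).round(),q[:,2].max().round())
E
python3 cov.py | tail -8; python3 -m jog '[0,0,0,0,0,0]'
```

```text
time: 25.15
tool_pos: [640.9, 214.9, 39.8]
tcp_rot: [-180.0, -0.0, 170.3]
ft_force: [0.5, 0.0, -0.1]
finger_gap: 85.4
grip_force: 0.0
time: 26.15
tool_pos: [518.6, 235.8, 230.9]
tcp_rot: [180.0, -0.1, 170.4]
ft_force: [0.6, -0.6, 0.1]
finger_gap: 85.1
grip_force: 0.0
wrist 2217 ((640.9173583984375, 216.584228515625), 30.633445739746094) 75.0126450080491 [ 0.01185692 -0.00176245]
scraper [441.  54.  14.] 27.0
top 248 ((640.845947265625, 216.40904235839844), 30.568098068237305) 75.99917543004312 [-0.03015206  0.00498043]
can [ 594. -310.  147.] 189.0
scraper [465.  48.  18.] 35.0
scene 304 ((643.2520141601562, 215.09988403320312), 31.31096076965332) 76.99811749074247 [ 0.00406506 -0.00390778]
can [ 617. -298.  110.] 190.0
scraper [441.  54.  18.] 32.0
top 825
   80 160 [13.6 70.5 72.2]
   100 103 [69.  70.5 71.8]
   120 99 [68.5 69.4 70.6]
   140 93 [67.4 69.  70.2]
   160 111 [66.6 67.8 68.9]
   180 152 [66.1 67.4 72.7]
   200 107 [66.1 69.4 72.6]
time: 26.82
tool_pos: [522.8, 235.1, 229.8]
tcp_rot: [-180.0, -0.0, 170.3]
ft_force: [-0.1, -0.4, 0.4]
finger_gap: 85.3
grip_force: 0.0
```

View pics/e_wrist.png

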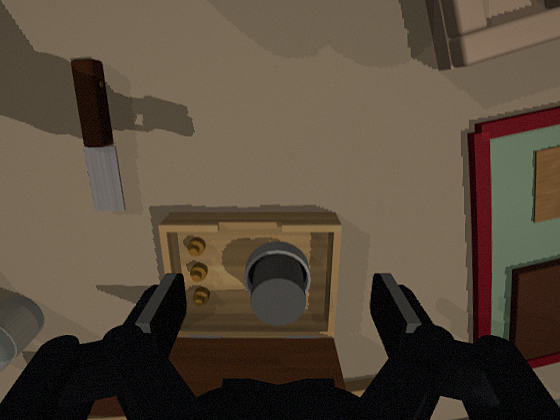

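The wrist view shows the cap upright in the ring at (278,290), top about 76 mm, with the cover standing, the scraper on the bench at (100,140) and the gripper clear. I'm handing in.

```bash
python3 -c "
from bench import r
print(r.hand_in())"
```

```text
the job is handed in; nothing more can be done
None
```

I handed the job in at about 27 s on the robot's clock, with no verdict returned; my last measurements show the cap upright in the holder, the cover about 1.5 rad open, the scraper on the bench clear of the case and the can still standing.

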